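Put a returned spacer plate away by the slot gauge rack

TASK

Take the spacer plate from the front pocket of the wooden stand and put it away by thickness in the grey slot gauge rack: beginning at the narrowest slot, press it lightly on each slot in turn until the first one accepts it, and leave it there, upright, pushed down fully home and let go. Never force it (press with 25 N at the most), and leave the two plates in the back pockets and the loose things on the desk alone.

Things in the scene. Friction and masses are not known exactly. Their poses are not given: they have to be found in the camera images.
- gauge: grey plastic slot gauge rack, rigid, fixed to the desk: block 62 x 112 x 40 mm high on a screwed-down flange 86 x 136, with 4 upright slots open at the top, in a row along its y, widening from 8 mm at -y to 23 mm at +y by 5 mm steps, 10 mm webs between. Slot centres at y = -42, -21.5, +4, +34.5 mm. Origin: centre of the underside, z up
- slot1 (a point): middle of the mouth of the gauge rack's slot 1 (the narrowest, at the rack's -y end), 8 mm wide along the point's y, 46 mm long along its x, at the level of the rack's top face; z up; the flat floor of the slot is 35 mm below. Its lips along both long sides are rounded 1.5 mm
- slot2 (a point): middle of the mouth of the gauge rack's slot 2 (the second), 13 mm wide along the point's y, 46 mm long along its x, at the level of the rack's top face; z up; the flat floor of the slot is 35 mm below. Its lips along both long sides are rounded 1.5 mm
- slot3 (a point): middle of the mouth of the gauge rack's slot 3 (the third), 18 mm wide along the point's y, 46 mm long along its x, at the level of the rack's top face; z up; the flat floor of the slot is 35 mm below. Its lips along both long sides are rounded 1.5 mm
- slot4 (a point): middle of the mouth of the gauge rack's slot 4 (the widest, at the +y end), 23 mm wide along the point's y, 46 mm long along its x, at the level of the rack's top face; z up; the flat floor of the slot is 35 mm below. Its lips along both long sides are rounded 1.5 mm
- stand: pale wooden stand, fixed to the desk, foot 150 x 124 mm, with three open pockets of 46 mm (x) by 28 mm (y) inside, walls up to 20 mm, pocket floors 5 mm above the desk: one in front (-x, the robot's side), two behind side by side. Origin: underside, between the pockets
- front_pocket (a point): middle of the floor of the front pocket, 36 mm to the -x side of the stand's origin; the returned plate stands here, up to 3 mm off its middle
- back_pocket_left (a point): middle of the floor of the back pocket at the stand's +y side; a spare plate stands here
- back_pocket_right (a point): middle of the floor of the back pocket at the stand's -y side; a spare plate stands here
- plate_k: one of 3 aluminium spacer plates, about 120 g, 11.4, 16.4 and 21.4 mm thick (y), which is which unknown. Upright blade 40 mm wide (x), 58 tall (z), square lower edges; centred on it a grip tab alike on all: 26 wide (x), 10 thick (y), up to z = 92. Origin: centre of underside. Starts in any pocket, axes along the stand's. Grip the tab across y, fingertips 60 mm or more above the underside
- plate_m: one of 3 aluminium spacer plates, about 120 g, 11.4, 16.4 and 21.4 mm thick (y), which is which unknown. Upright blade 40 mm wide (x), 58 tall (z), square lower edges; centred on it a grip tab alike on all: 26 wide (x), 10 thick (y), up to z = 92. Origin: centre of underside. Starts in any pocket, axes along the stand's. Grip the tab across y, fingertips 60 mm or more above the underside
- plate_r: one of 3 aluminium spacer plates, about 120 g, 11.4, 16.4 and 21.4 mm thick (y), which is which unknown. Upright blade 40 mm wide (x), 58 tall (z), square lower edges; centred on it a grip tab alike on all: 26 wide (x), 10 thick (y), up to z = 92. Origin: centre of underside. Starts in any pocket, axes along the stand's. Grip the tab across y, fingertips 60 mm or more above the underside
- elbow: loose white plastic pipe elbow, 56 x 55 x 38 mm, bystander; origin under its centre
- jar: loose small dark jar, 42 mm across, 58 mm high, bystander; origin under its centre
- nipple: loose brass hose nipple, 26 x 22 x 41 mm, standing, bystander; origin under its centre

How it is judged:
On the way, in this order (a step that is already met when the one before it is completed fails the run):
1. the plate touches the lips of the narrowest slot, which rejects it (((y of plate_k in the frame of slot1 between -0.008 and 0.008 m and x of plate_k in the frame of slot1 between -0.012 and 0.012 m and z of plate_k in the frame of slot1 below 0.003 m and contact force between plate_k and gauge above 0.5 N) or (y of plate_m in the frame of slot1 between -0.008 and 0.008 m and x of plate_m in the frame of slot1 between -0.012 and 0.012 m and z of plate_m in the frame of slot1 below 0.003 m and contact force between plate_m and gauge above 0.5 N) or (y of plate_r in the frame of slot1 between -0.008 and 0.008 m and x of plate_r in the frame of slot1 between -0.012 and 0.012 m and z of plate_r in the frame of slot1 below 0.003 m and contact force between plate_r and gauge above 0.5 N))), for 0.05 s.
2. the plate is offered to the second slot: it touches the lips, or begins to enter if it is the thinnest plate (((y of plate_k in the frame of slot2 between -0.008 and 0.008 m and x of plate_k in the frame of slot2 between -0.012 and 0.012 m and z of plate_k in the frame of slot2 below 0 m) or (y of plate_m in the frame of slot2 between -0.008 and 0.008 m and x of plate_m in the frame of slot2 between -0.012 and 0.012 m and z of plate_m in the frame of slot2 below 0.003 m and contact force between plate_m and gauge above 0.5 N) or (y of plate_r in the frame of slot2 between -0.008 and 0.008 m and x of plate_r in the frame of slot2 between -0.012 and 0.012 m and z of plate_r in the frame of slot2 below 0.003 m and contact force between plate_r and gauge above 0.5 N))), for 0.05 s.
3. the thinnest plate is going down in the second slot, or a thicker one is offered to the third slot (((y of plate_k in the frame of slot2 between -0.008 and 0.008 m and x of plate_k in the frame of slot2 between -0.012 and 0.012 m and z of plate_k in the frame of slot2 below -0.012 m) or (y of plate_m in the frame of slot3 between -0.008 and 0.008 m and x of plate_m in the frame of slot3 between -0.012 and 0.012 m and z of plate_m in the frame of slot3 below 0 m) or (y of plate_r in the frame of slot3 between -0.008 and 0.008 m and x of plate_r in the frame of slot3 between -0.012 and 0.012 m and z of plate_r in the frame of slot3 below 0.003 m and contact force between plate_r and gauge above 0.5 N))), for 0.05 s.
4. the plate is fully home in the first slot that accepts it (((y of plate_k in the frame of slot2 between -0.006 and 0.006 m and x of plate_k in the frame of slot2 between -0.012 and 0.012 m and z of plate_k in the frame of slot2 below -0.033 m and angle between plate_k's own z axis and vertical below 0.08 rad) or (y of plate_m in the frame of slot3 between -0.006 and 0.006 m and x of plate_m in the frame of slot3 between -0.012 and 0.012 m and z of plate_m in the frame of slot3 below -0.033 m and angle between plate_m's own z axis and vertical below 0.08 rad) or (y of plate_r in the frame of slot4 between -0.006 and 0.006 m and x of plate_r in the frame of slot4 between -0.012 and 0.012 m and z of plate_r in the frame of slot4 below -0.033 m and angle between plate_r's own z axis and vertical below 0.08 rad))), for 0.2 s.
At the end, for the whole second after the job is handed in: The plate from the front pocket stands in the narrowest slot that accepts it, underside within 2 mm of the slot floor, upright within 0.08 rad, within 6 mm of the slot's middle line and 12 mm along it, at rest; the two other plates stand within 20 mm of the back pockets' middles ((((y of plate_k in the frame of slot2 between -0.006 and 0.006 m and x of plate_k in the frame of slot2 between -0.012 and 0.012 m and z of plate_k in the frame of slot2 below -0.033 m and angle between plate_k's own z axis and vertical below 0.08 rad) and linear speed of plate_k below 0.02 m/s and ((horizontal distance between plate_m and back_pocket_left below 0.02 m or horizontal distance between plate_m and back_pocket_right below 0.02 m) and angle between plate_m's own z axis and vertical below 0.3 rad and height (world z) of plate_m below 0.012 m) and ((horizontal distance between plate_r and back_pocket_left below 0.02 m or horizontal distance between plate_r and back_pocket_right below 0.02 m) and angle between plate_r's own z axis and vertical below 0.3 rad and height (world z) of plate_r below 0.012 m)) or ((y of plate_m in the frame of slot3 between -0.006 and 0.006 m and x of plate_m in the frame of slot3 between -0.012 and 0.012 m and z of plate_m in the frame of slot3 below -0.033 m and angle between plate_m's own z axis and vertical below 0.08 rad) and linear speed of plate_m below 0.02 m/s and ((horizontal distance between plate_k and back_pocket_left below 0.02 m or horizontal distance between plate_k and back_pocket_right below 0.02 m) and angle between plate_k's own z axis and vertical below 0.3 rad and height (world z) of plate_k below 0.012 m) and ((horizontal distance between plate_r and back_pocket_left below 0.02 m or horizontal distance between plate_r and back_pocket_right below 0.02 m) and angle between plate_r's own z axis and vertical below 0.3 rad and height (world z) of plate_r below 0.012 m)) or ((y of plate_r in the frame of slot4 between -0.006 and 0.006 m and x of plate_r in the frame of slot4 between -0.012 and 0.012 m and z of plate_r in the frame of slot4 below -0.033 m and angle between plate_r's own z axis and vertical below 0.08 rad) and linear speed of plate_r below 0.02 m/s and ((horizontal distance between plate_k and back_pocket_left below 0.02 m or horizontal distance between plate_k and back_pocket_right below 0.02 m) and angle between plate_k's own z axis and vertical below 0.3 rad and height (world z) of plate_k below 0.012 m) and ((horizontal distance between plate_m and back_pocket_left below 0.02 m or horizontal distance between plate_m and back_pocket_right below 0.02 m) and angle between plate_m's own z axis and vertical below 0.3 rad and height (world z) of plate_m below 0.012 m)))); the robot touches nothing.
It fails at once if a plate is pressed on the gauge rack with more than 35 N (contact force between any of plate_k, plate_m, plate_r and gauge above 35 N).
It fails at once if more than one plate is moved (30 mm) (distance of each of plate_k, plate_m from where it was at the start of the episode above 0.03 m or distance of each of plate_k, plate_r from where it was at the start of the episode above 0.03 m or distance of each of plate_m, plate_r from where it was at the start of the episode above 0.03 m).
It fails at once if a loose bystander is shifted by more than 25 mm (distance of any of elbow, jar, nipple from where it was at the start of the episode above 0.025 m).
It also fails if it takes over 61 s, if anything falls off the work surface, if the arm or the gripper's body presses on something with over 40 N, if the wrist force passes 120 N, or if a joint passes its speed limit or range.

ROBOT

A 6-joint arm with a two-finger parallel gripper is mounted at the origin on a cart in front of the work surface, level with it; the furniture and walls round the work are solid. World frame = base frame: x ahead of the robot, y to its left, z up, the work surface at z = 0. Lengths are in m, angles in rad, forces in N, time in s.
With the tool pointing down it reaches from about 0.35 to 0.975 m from the base axis. Payload 4.9 kg.
Tool frame: the origin (TCP) lies on the centre line of the jaws, within the pads' length; the fingertips stand ahead of it and the grasp point (between the pads) is the TCP (manip.tip_extent is the z of the fingertips in the tool frame, in m); z points along the fingers, y is the line along which they close (so a half turn about z gives the same grasp; the last joint's range is limited). The gripper opens to 85 mm and grips with 20 to 120 N. Pads are 22 mm wide; open, the fingers measure 114 mm over their backs; the gripper's body (76 mm by 85 mm) begins 54 mm behind the grasp point. The pads swing forward as they close: fully open they stand 13 mm farther back than shut.
Start: joints at [0.992, 0.053, 1.613, -0, 1.476, -0.119], TCP at [0.277, 0.56, 0.25] pointing down, gripper open.
Joint ranges: [-3.01, 3.01], [-1.01, 2.22], [0.06, 2.58], [-1.02, 4.17], [0.09, 2.62], [-3.14, 3.14]. Speed limits (rad/s): [2.57, 2.57, 3.14, 3.14, 3.14, 3.14].

INTERFACE

Orientations are given as a unit quaternion [w, x, y, z].
In Python, from plant import manip gives the robot as it stands. The module is installed in compiled form; this text tells all that it offers.
- The arm moves only by the tool crank_tcp, called after "Emit:" in YAML: its name, and indented under it one key for each argument. Schema: {"type":"object","properties":{"segments":{"type":"string"},"only":{"type":"string"},"quiet":{"type":"boolean"},"lines":{"type":"string"}},"required":["segments"],"additionalProperties":false}. segments is a string of 1 to 5 rows, parted by semicolons, with the numbers parted by commas; each row has 7 numbers: the opening from 0.0 (shut) to 1.0 (fully open), then dx, dy, dz in shares of the most that a row can go, 1 being 62.5 mm, then a rotation vector rx, ry, rz in a scale on which 1.0 is 2 rad; each row shifts and turns the commanded pose from where the row before left it, along the tool's axes as they then stand; what a row does not reach is not made up. A row lasts 1/8 s, in which the tool goes at most 0.0625 m and 0.188 rad, less where a joint would pass 70% of its speed; a pose out of reach is approached as far as the arm can. The fingers move at their own pace and stop on an object; the grip force is fixed at half the most. Time passes only in rows, so rows that do not move let the fingers close. The tool returns the time, the measured TCP pose, the force, the opening and the grip force at its end. only (a regular expression) keeps the lines of the reply that match it, lines (a string "A,B") keeps lines A to B, and quiet returns only ok. A shift or turn number past 1, either way, is cut back to 1. Input that does not fit is refused with a message, and nothing moves.
- manip.state(): the state, without advancing time (a new reading comes with each control period).
- manip.grab_frame(name): name is "scene" or "side" or "wrist"; returns (picture, depth): 480x640x3 uint8, red, green, blue; 480x640 float32, m along the optical axis (not along the pixel's ray), 0 where there is no reading.
- manip.camera_params(name): a dict with "intrinsics" (3x3 intrinsics, pixels), "xyz" and "orientation" of the camera in the world. Camera axes: x right, y down, z forward; pixel columns grow to the right and rows downward; lengths in m; the calibration is good to about 2 mm. A picture is of the moment at which its call begins: read the wrist's pose just before it. camera_params takes no time and is no camera call; for the wrist camera it gives the pose at the moment of the call.
- manip.job_done(): hands the job in; it is judged then, once.
Trained networks look in the newest picture that a camera, given by its name, has taken for a name from the list of things; names that differ only in an ending like _2 or _b are one class to them, and where a whole thing is asked for, a point or a joint stands for the part that bears it (a point fixed in the world has none). Each returns a list of dicts, best first, with "conf" (0 to 1); they miss things now and then, are a little off and sometimes report something else, mostly with a low value. They report only what shows in the picture. A call takes as long as a camera call.
- manip.look_for(camera, query): "extent" ([left, top, right, bottom] in pixels, round what is visible of it).
- manip.outline_of(camera, query): "region" (480x640 bool, what is visible of it) and "extent" ([left, top, right, bottom] in pixels, round what is visible of it).
- manip.mark_of(camera, query): "centre" ([row, column] in pixels: a listed point, or the origin of a listed thing).
The state is a dict: "time": time; "joint_pos": joint angles; "joint_vel": joint speeds; "joint_efforts": joint torques, N m; "tool_pos": TCP position; "tool_rot": TCP orientation; "contact_force": force on the tool from outside, world axes, zero at the start; "ft_torque": the same for the moment, N m; "gripper_width": opening from 0.0 (shut) to 1.0 (fully open); "grasp_force": force on a finger pad.
Only numpy, scipy, OpenCV 4.12 (cv2) and the standard library are available. Lean on these libraries where they do the work, as an engineer would, in place of code of your own. Each camera call takes 0.05 s, during which the arm holds its last target. There are 200 camera calls.

## Working session

There is one attempt and no reset: what is moved stays moved. The work goes in short steps, Python scripts to look and compute and a tool call to move; the robot and the scene stay as the last step left them, time stands still between calls to the robot, and variables do not carry over. Pictures are saved under pics/ and viewed, at most 10 in all, crops included, and the job is handed in when it is done.

```bash
mkdir -p pics; cat > h.py <<'E'
import numpy as np, cv2
from scipy.spatial.transform import Rotation as R
from plant import manip
def rot(q): return R.from_quat(np.r_[q[1:],q[0]]).as_matrix()
def cloud(name):
    p=manip.camera_params(name); im,d=manip.grab_frame(name)
    K=np.array(p['intrinsics']); v,u=np.mgrid[:480,:640]
    P=np.stack([(u-K[0,2])/K[0,0]*d,(v-K[1,2])/K[1,1]*d,d],-1)
    return im,d,P@rot(p['orientation']).T+np.array(p['xyz'])
def save(n,im): cv2.imwrite(n,cv2.cvtColor(im,cv2.COLOR_RGB2BGR))
E
python3 - <<'E'
from h import *
s=manip.state();print(s,manip.tip_extent)
out=[]
for n in ['scene','side']:
    im,d,P=cloud(n); p=manip.camera_params(n);print(n,p['xyz'])
    np.savez(n,im=im,d=d,P=P)
    for q in ['gauge','stand','slot1','slot4','front_pocket','back_pocket_left','back_pocket_right','plate_k','jar','elbow','nipple']:
        if q.startswith(('slot','front','back')):
            for r in manip.mark_of(n,q)[:1]:
                c=np.round(r['centre']).astype(int);print(q,r['conf'],c,P[c[0],c[1]].round(4))
        else:
            for r in manip.look_for(n,q)[:3]: print(q,round(r['conf'],2),np.round(r['extent']))
    save(f'pics/{n}0.png',im)
E
```

```text
{'time': 0.0, 'joint_pos': array([ 9.92022110e-01,  5.33839219e-02,  1.61428919e+00,  2.80784577e-05,
        1.47599600e+00, -1.18990788e-01]), 'joint_vel': array([ 7.10958867e-04, -8.02798715e-04, -8.49693589e-05,  9.91478813e-04,
       -2.50129061e-03,  5.85948436e-04]), 'joint_efforts': array([-7.76492088e-04, -3.93690205e+01, -3.70172954e+01, -2.58996879e-04,
        6.95940820e-03, -2.02031850e-05]), 'tool_pos': array([0.27701462, 0.55960985, 0.24904907]), 'tool_rot': array([-3.68050864e-04,  2.27873273e-01,  9.73690245e-01, -9.70908419e-04]), 'contact_force': array([ 0.12675153, -0.27254582,  0.02307559]), 'ft_torque': array([-0.02660762, -0.00143164, -0.00604883]), 'grasp_force': 0.0, 'gripper_width': 0.9966172756537627} 0.019
scene [-0.10347587 -0.55203552  0.6490778 ]
gauge 0.63 [318. 267. 402. 325.]
stand 0.6 [176. 227. 263. 264.]
slot1 0.91 [282 358] [ 0.5491 -0.1382  0.028 ]
slot4 0.91 [282 358] [ 0.5491 -0.1382  0.028 ]
front_pocket 0.62 [242 204] [0.4729 0.2112 0.0223]
back_pocket_left 0.65 [226 223] [0.5491 0.2325 0.016 ]
back_pocket_right 0.71 [235 238] [0.5366 0.1712 0.0219]
plate_k 0.89 [210. 189. 229. 228.]
plate_k 0.68 [193. 205. 212. 244.]
plate_k 0.67 [225. 201. 248. 239.]
jar 0.84 [315. 207. 329. 238.]
elbow 0.7 [247. 278. 270. 309.]
nipple 0.71 [424. 332. 436. 362.]
side [0.48084353 1.01462866 0.44901317]
gauge 0.91 [326. 214. 362. 248.]
gauge 0.16 [288. 286. 386. 331.]
stand 0.57 [318. 252. 336. 298.]
stand 0.18 [324. 218. 358. 248.]
slot1 0.76 [230 342] [ 0.5279 -0.0962  0.0385]
slot4 0.76 [230 342] [ 0.5279 -0.0962  0.0385]
front_pocket 0.69 [308 358] [0.4843 0.2442 0.0193]
back_pocket_left 0.82 [314 316] [0.5558 0.2692 0.0188]
back_pocket_right 0.71 [299 323] [0.5446 0.2577 0.042 ]
plate_k 0.95 [319. 251. 338. 296.]
plate_k 0.71 [307. 267. 328. 314.]
plate_k 0.55 [346. 264. 368. 308.]
jar 0.81 [260. 238. 280. 271.]
elbow 0.91 [375. 247. 405. 267.]
nipple 0.53 [358. 201. 366. 216.]
```

```bash
python3 - <<'E'
from h import *
S=np.load('scene.npz');T=np.load('side.npz')
a=cv2.resize(S['im'][170:380,150:450],(800,560),interpolation=cv2.INTER_CUBIC)
save('pics/a.png',a)
P=np.r_[S['P'].reshape(-1,3)[S['d'].ravel()>0],T['P'].reshape(-1,3)[T['d'].ravel()>0]]
def rect(m):
    r=cv2.minAreaRect((P[m,:2]*1000).astype(np.float32)); print(m.sum(),np.round(r[0],1),np.round(r[1],1),round(r[2],1), 'med z',np.median(P[m,2]).round(4))
x,y,z=P.T
for lo,hi in [(.036,.046),(.03,.05)]: rect((x>.44)&(x<.65)&(y>-.24)&(y<0)&(z>lo)&(z<hi))
m=(x>.4)&(x<.66)&(y>.1)&(y<.32)
rect(m&(z>.016)&(z<.024)); rect(m&(z>.004)&(z<.024))
# tabs
from scipy.cluster.hierarchy import fclusterdata
t=m&(z>.07)&(z<.11); Q=P[t]; c=fclusterdata(Q[:,:2],.015,criterion='distance')
for k in set(c):
    q=Q[c==k]
    if len(q)>15: print(len(q),q.mean(0).round(4),q.min(0).round(3),q.max(0).round(3),cv2.minAreaRect((q[:,:2]*1000).astype(np.float32)))
E
```

```text
1330 [ 532.2 -150.9] [ 65.4 116.8] 4.6 med z 0.0402
1763 [ 532.  -150.6] [ 65.4 117.3] 4.8 med z 0.0395
1089 [551.5 258.8] [201.2 140.9] 56.9 med z 0.0197
3250 [532.  210.4] [218.2 255.4] 89.8 med z 0.01
395 [0.5576 0.2517 0.0853] [0.544 0.241 0.07 ] [0.571 0.261 0.1  ] ((558.5010375976562, 250.32736206054688), (16.94225311279297, 27.85184669494629), 73.48487091064453)
414 [0.4863 0.2281 0.0853] [0.473 0.217 0.07 ] [0.5   0.237 0.1  ] ((487.2522277832031, 227.63333129882812), (17.654268264770508, 27.28079605102539), 82.2303466796875)
381 [0.5425 0.1818 0.0852] [0.529 0.17  0.07 ] [0.559 0.19  0.1  ] ((543.8910522460938, 179.73690795898438), (17.284128189086914, 29.914003372192383), 79.89959716796875)
```

View pics/a.png

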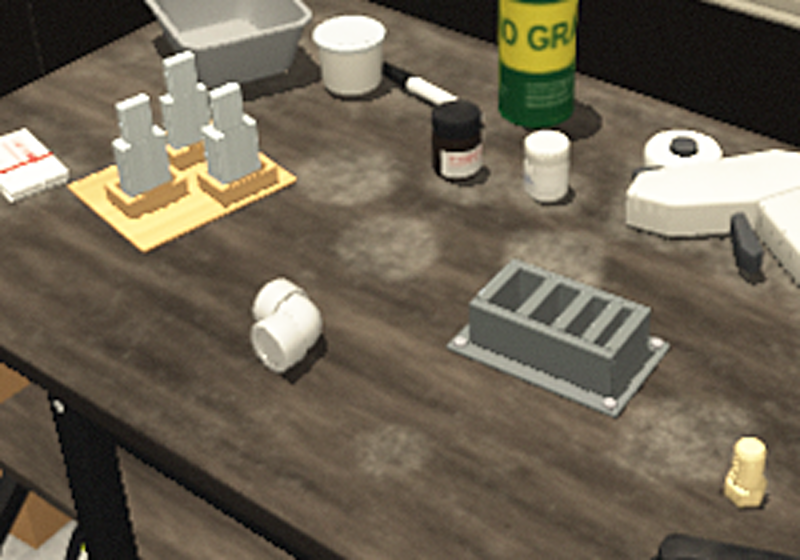

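The crop shows the stand at the left, with its front plate at (140,140). The gauge is at (555,330), widest slot to the left (+y). The elbow is at (288,325) and the nipple at (747,470). The stand's yaw is about -11° and the gauge's about +4.7°. I'll move over the front plate next.

Careful with the scale: shifts go in shares of 62.5 mm and turns go in shares of 2 rad. That gives: -0.041 m is -0.656, -0.038 m is -0.608, -0.134 rad / 2 = -0.067.

```bash
cat >> h.py <<'E'
def go(xyz,heading_deg):
    "print pure rotation rz first, then translation in the tool frame after it"
    s=manip.state(); M=rot(s['tool_rot']); h=np.degrees(np.arctan2(M[1,1],M[0,1]))
    dh=np.radians(heading_deg-h)
    Z=R.from_euler('z',heading_deg,degrees=True).as_matrix(); N=np.c_[Z@[0,1,0],Z@[1,0,0],[0,0,-1.]] # tool x,y,z
    N=np.c_[N[:,0],N[:,1],N[:,2]]
    rv=R.from_matrix(M.T@N).as_rotvec()
    print('rot',rv.round(4),'trans',(N.T@(np.array(xyz)-s['tool_pos'])).round(4),'heading now',round(h,2),'pos',s['tool_pos'].round(4),'F',s['contact_force'].round(2),'t',s['time'],'w',round(s['gripper_width'],3))
E
```

Emit:
crank_tcp:
  segments: "1,0,0,0,0,0,-0.067;1,0,0,0,0,0,-0.067;1,-0.608,-0.656,0,0,0,0;1,-0.608,-0.656,0,0,0,0;1,-0.608,-0.656,0,0,0,0"

```text
time: 1.82
tool_pos: [0.3664, 0.4163, 0.2504]
tool_rot: [0.0, 0.095, 0.995, 0.0]
contact_force: [0.9, 0.1, -0.9]
gripper_width: 0.999
grasp_force: 0.0
```

Emit:
crank_tcp:
  segments: "1,-0.608,-0.656,0,0,0,0;1,-0.608,-0.656,0,0,0,0;1,-0.608,-0.656,0,0,0,0;1,0,0,0,0,0,0;1,0,0,0,0,0,0"

```text
time: 2.45
tool_pos: [0.4541, 0.2754, 0.2503]
tool_rot: [-0.0, 0.096, 0.995, 0.0]
contact_force: [-0.2, 0.5, 0.1]
gripper_width: 1.0
grasp_force: 0.0
```

```bash
python3 - <<'E'
from h import *
go([.4863,.2281,.25],79)
im,d,P=cloud('wrist');np.savez('w1',im=im,d=d,P=P);save('pics/w1.png',im);print(manip.camera_params('wrist')['xyz'])
E
```

```text
rot [ 0.0005 -0.0003 -0.0003] trans [-0.0406 -0.0403  0.0003] heading now 78.99 pos [0.4541 0.2754 0.2503] F [-0.25  0.51  0.11] t 2.45 w 1.0
[0.39069039 0.28806298 0.37438577]
```

View pics/w1.png

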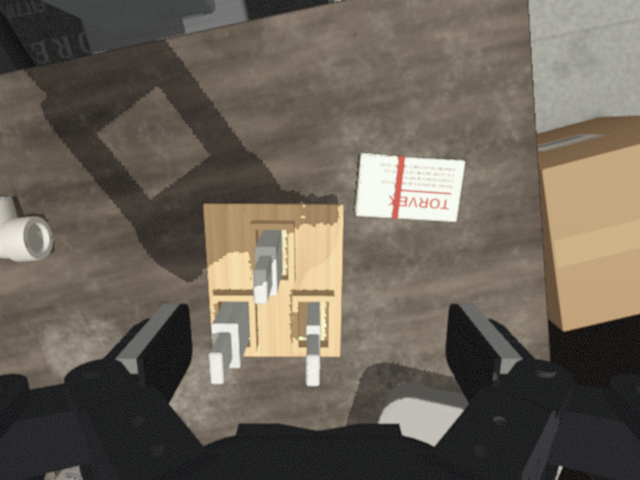

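The wrist view shows the stand square to the tool. The front plate's tab top is near (262,292), and the back plates' tabs are near (216,365) and (313,370).

```bash
python3 - <<'E'
from h import *
W=np.load('w1.npz');P=W['P'].reshape(-1,3)[W['d'].ravel()>0];x,y,z=P.T
def rect(m,n):
    r=cv2.minAreaRect((P[m,:2]*1000).astype(np.float32)); print(n,m.sum(),np.round(r[0],1),np.round(r[1],1),round(r[2],1),P[m].mean(0).round(4))
for n,c in [('front',(.486,.228)),('L',(.557,.252)),('R',(.543,.182))]:
    near=np.hypot(x-c[0],y-c[1])<.028
    print(P[near,2].max())
    rect(near&(z>.092)&(z<.105),n+' tab')
    rect(near&(z>.058)&(z<.068),n+' shoulder')
rect((z>.003)&(z<.03)&(x>.4)&(x<.66)&(y>.1)&(y<.32)&((W['im'].reshape(-1,3)[W['d'].ravel()>0][:,0].astype(int)-W['im'].reshape(-1,3)[W['d'].ravel()>0][:,2])>50),'stand')
E
```

```text
0.09874954300396649
front tab 527 [488.  227.3] [10.3 26. ] 78.9 [0.4873 0.2279 0.0968]
front shoulder 497 [487.8 227.6] [16.2 39.8] 78.5 [0.4815 0.2314 0.0631]
0.09912975557685438
L tab 459 [559.4 250.7] [ 9.7 26.7] 78.7 [0.5582 0.2509 0.0968]
L shoulder 202 [549.7 252.6] [11.4 20.8] 78.7 [0.5443 0.2531 0.0631]
0.09911511416802282
R tab 484 [544.6 181.2] [10.5 26.9] 77.3 [0.5431 0.1821 0.0966]
R shoulder 737 [544.  181.3] [21.6 40.4] 78.6 [0.5389 0.1856 0.063 ]
stand 15084 [520.5 221.4] [123.8 150.1] 78.7 [0.5097 0.228  0.0075]
```

The front plate measures about 16.2 mm thick, so it should be the 16.4 mm one and fit slot 3. I'll centre over it and descend to TCP z 0.090.

In the tool's units: 0.03 m is 0.48, -0.0211 m is -0.3376, -0.005 rad / 2 = -0.0025.

```bash
python3 - <<'E'
from h import *
go([.4879,.2274,.09],78.7)
E
```

```text
rot [ 0.0004 -0.0003  0.0062] trans [-0.0429 -0.0408  0.1603] heading now 79.06 pos [0.4538 0.2758 0.2503] F [0.85 0.28 0.38] t 2.5 w 1.003
```

Emit:
crank_tcp:
  segments: "1,-0.3376,-0.3248,0.48,0,0,-0.0025;1,-0.3376,-0.3248,0.48,0,0,0;1,0,0,0.48,0,0,0;1,0,0,0,0,0,0;1,0,0,0,0,0,0"

```text
time: 3.12
tool_pos: [0.4882, 0.2285, 0.1615]
tool_rot: [0.001, 0.092, 0.996, 0.0]
contact_force: [0.3, 0.3, 0.1]
gripper_width: 1.002
grasp_force: 0.0
```

```bash
python3 - <<'E'
from h import *
go([.4879,.2274,.09],78.7)
E
```

```text
rot [0.0008 0.0013 0.0123] trans [ 0.0001 -0.0012  0.0715] heading now 79.4 pos [0.4882 0.2285 0.1615] F [0.3  0.32 0.06] t 3.125 w 1.002
```

In the tool's units: 0.024 m is 0.384, 0.0235 m is 0.376, 0.012 rad / 2 = 0.006.

Emit:
crank_tcp:
  segments: "1,0,-0.0192,0.384,0,0,0.006;1,0,0,0.384,0,0,0;1,0,0,0.376,0,0,0;1,0,0,0,0,0,0;0,0,0,0,0,0,0"

```text
time: 3.75
tool_pos: [0.489, 0.2269, 0.0909]
tool_rot: [0.001, 0.099, 0.995, 0.001]
contact_force: [-0.5, -0.2, 0.2]
gripper_width: 0.822
grasp_force: 0.0
```

Emit:
crank_tcp:
  segments: "0,0,0,0,0,0,0;0,0,0,0,0,0,0;0,0,0,0,0,0,0;0,0,0,0,0,0,0;0,0,0,0,0,0,0"

```text
time: 4.38
tool_pos: [0.4882, 0.2263, 0.0893]
tool_rot: [0.0, 0.099, 0.995, 0.0]
contact_force: [-0.4, 1.3, 2.9]
gripper_width: 0.101
grasp_force: 59.0
```

```bash
python3 - <<'E'
from h import *
go([.4879,.2274,.09],78.7)
E
```

```text
rot [ 0.0005  0.0008 -0.0016] trans [ 0.0006  0.001  -0.0007] heading now 78.61 pos [0.4882 0.2263 0.0893] F [-0.4   1.27  2.94] t 4.375 w 0.101
```

In the tool's units: -0.05 m is -0.8, -0.03 m is -0.48, -0.14 rad / 2 = -0.07.

Emit:
crank_tcp:
  segments: "0,0,0,-0.48,0,0,0;0,0,0,-0.8,0,0,0;0,0,0,-0.8,0,0,0;0,0,0,-0.48,0,0,-0.07;0,0,0,0,0,0,-0.07"

```text
time: 5.0
tool_pos: [0.4891, 0.2264, 0.2522]
tool_rot: [0.003, -0.043, 0.999, 0.001]
contact_force: [0.2, 0.4, -1.6]
gripper_width: 0.107
grasp_force: 58.6
```

```bash
python3 - <<'E'
from h import *
go([.58,-.02,.25],94.7)
E
```

```text
rot [0.001  0.0054 0.0038] trans [-0.0704 -0.2531  0.0022] heading now 94.92 pos [0.4891 0.2264 0.2522] F [ 0.15  0.45 -1.61] t 5.0 w 0.107
```

Emit:
crank_tcp:
  segments: "0,-0.224,-0.8,0,0,0,0;0,-0.224,-0.8,0,0,0,0;0,-0.224,-0.8,0,0,0,0;0,-0.224,-0.8,0,0,0,0;0,-0.224,-0.848,0,0,0,0"

```text
time: 5.62
tool_pos: [0.578, -0.0219, 0.2478]
tool_rot: [-0.001, -0.041, 0.999, 0.0]
contact_force: [1.0, 1.2, -1.4]
gripper_width: 0.102
grasp_force: 58.9
```

Emit:
crank_tcp:
  segments: "0,0,0,0,0,0,0;0,0,0,0,0,0,0"

```text
time: 5.88
tool_pos: [0.5776, -0.0202, 0.2479]
tool_rot: [-0.001, -0.04, 0.999, 0.0]
contact_force: [-0.8, 0.5, -1.4]
gripper_width: 0.108
grasp_force: 59.1
```

```bash
python3 - <<'E'
from h import *
go([.58,-.02,.25],94.7)
im,d,P=cloud('wrist');np.savez('w2',im=im,d=d,P=P);save('pics/w2.png',im)
P=P.reshape(-1,3)[d.ravel()>0];x,y,z=P.T
def rect(m,n):
    r=cv2.minAreaRect((P[m,:2]*1000).astype(np.float32)); print(n,m.sum(),np.round(r[0],1),np.round(r[1],1),round(r[2],1),P[m].mean(0).round(4))
g=(x>.46)&(x<.62)&(y>-.25)&(y<-.06)
rect(g&(z>.037)&(z<.044),'gauge top')
E
```

```text
rot [ 0.0009 -0.0018 -0.0013] trans [-0.0024 -0.     -0.0021] heading now 94.62 pos [ 0.5776 -0.0202  0.2479] F [-0.76  0.5  -1.44] t 5.875 w 0.108
gauge top 7449 [ 533.2 -151.4] [ 61.2 112.8] 4.6 [ 0.5324 -0.1542  0.0401]
```

View pics/w2.png

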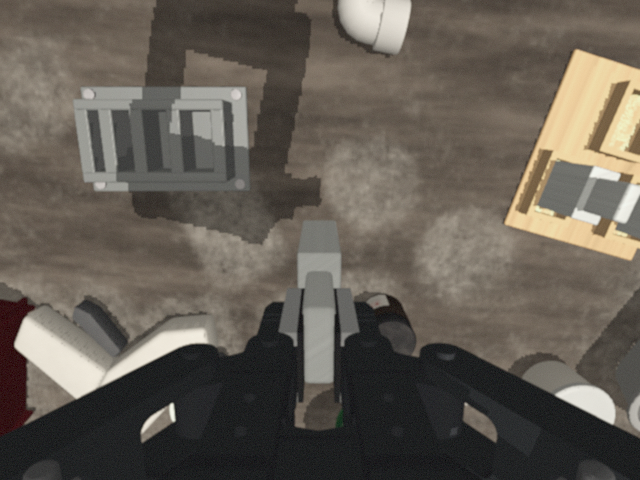

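The gauge (left, columns 75–250) is measured cleanly: centre (0.5332, -0.1514), yaw 4.6°. The plate hangs upright in the jaws, tab at (318,290). Now I'll measure the plate's offset from the TCP and the moves to the slots.

```bash
python3 - <<'E'
from h import *
W=np.load('w2.npz');s=manip.state();M=rot(s['tool_rot']);P=W['P'].reshape(-1,3)[W['d'].ravel()>0]
Q=(P-s['tool_pos'])@M  # tool frame
for n,lo,hi in [('tab',-.013,-.004),('shoulder',.02,.034)]:
    m=(abs(Q[:,0])<.03)&(abs(Q[:,1])<.014)&(Q[:,2]>lo)&(Q[:,2]<hi)
    q=Q[m]
    if m.sum()>5: print(n,m.sum(),np.percentile(q,[1,50,99],axis=0).round(4).tolist())
Z=R.from_euler('z',4.6,degrees=True).as_matrix();c=np.array([.5332,-.1514,0])
for i,y in enumerate([-.042,-.0215,.004,.0345]):
    t=c+Z@[0,y,.04]; print('slot',i+1,t.round(4)); go([t[0],t[1],.14],94.6)
E
```

```text
tab 3125 [[-0.012, -0.0128, -0.0127], [0.0056, -0.0005, -0.0077], [0.013, 0.013, -0.0043]]
shoulder 1465 [[0.0066, -0.0086, 0.0205], [0.0155, -0.0004, 0.0262], [0.0201, 0.0075, 0.0335]]
slot 1 [ 0.5366 -0.1933  0.04  ]
rot [ 0.0007 -0.0014  0.0015] trans [ 0.0548 -0.1698  0.108 ] heading now 94.69 pos [ 0.5776 -0.0196  0.248 ] F [-0.1  -0.04 -0.65] t 5.925 w 0.105
slot 2 [ 0.5349 -0.1728  0.04  ]
rot [ 0.0007 -0.0014  0.0015] trans [ 0.0548 -0.1493  0.108 ] heading now 94.69 pos [ 0.5776 -0.0196  0.248 ] F [-0.1  -0.04 -0.65] t 5.925 w 0.105
slot 3 [ 0.5329 -0.1474  0.04  ]
rot [ 0.0007 -0.0014  0.0015] trans [ 0.0548 -0.1238  0.108 ] heading now 94.69 pos [ 0.5776 -0.0196  0.248 ] F [-0.1  -0.04 -0.65] t 5.925 w 0.105
slot 4 [ 0.5304 -0.117   0.04  ]
rot [ 0.0007 -0.0014  0.0015] trans [ 0.0548 -0.0933  0.108 ] heading now 94.69 pos [ 0.5776 -0.0196  0.248 ] F [-0.1  -0.04 -0.65] t 5.925 w 0.105
```

In the tool's units: -0.0424 m is -0.6784, 0.02 m is 0.32, 0.0015 rad / 2 = 0.0008.

Emit:
crank_tcp:
  segments: "0,0.2192,-0.6784,0.24,0,0,0.0008;0,0.2192,-0.6784,0.32,0,0,0;0,0.2192,-0.6784,0.32,0,0,0;0,0.2192,-0.6736,0.32,0,0,0;0,0,0,0.448,0,0,0"

```text
time: 6.55
tool_pos: [0.537, -0.1948, 0.1461]
tool_rot: [0.001, -0.039, 0.999, -0.001]
contact_force: [-0.1, 0.3, -0.4]
gripper_width: 0.106
grasp_force: 59.3
```

Emit:
crank_tcp:
  segments: "0,0,0,0.128,0,0,0;0,0,0,0,0,0,0;0,0,0,0,0,0,0"

```text
time: 6.92
tool_pos: [0.5381, -0.193, 0.1393]
tool_rot: [0.001, -0.041, 0.999, -0.001]
contact_force: [-0.7, -0.3, -0.9]
gripper_width: 0.102
grasp_force: 59.3
```

```bash
python3 - <<'E'
from h import *
go([.5366,-.1933,.124],94.6)
E
```

```text
rot [-0.0012  0.0021  0.0009] trans [ 0.0015 -0.0002  0.0153] heading now 94.65 pos [ 0.5381 -0.193   0.1393] F [-0.68 -0.35 -0.91] t 6.925 w 0.102
```

In the tool's units: 0.008 m is 0.128, 0.004 m is 0.064.

Emit:
crank_tcp:
  segments: "0,0.024,0,0.128,0,0,0;0,0,0,0.064,0,0,0;0,0,0,0.016,0,0,0;0,0,0,0,0,0,0"

```text
time: 7.42
tool_pos: [0.5356, -0.1937, 0.1247]
tool_rot: [-0.0, -0.04, 0.999, 0.0]
contact_force: [0.2, 0.6, -1.8]
gripper_width: 0.103
grasp_force: 59.5
```

Emit:
crank_tcp:
  segments: "0,0,0,0.016,0,0,0;0,0,0,0,0,0,0"

```text
time: 7.68
tool_pos: [0.5358, -0.1938, 0.1243]
tool_rot: [0.0, -0.04, 0.999, -0.0]
contact_force: [-1.4, -0.0, 1.0]
gripper_width: 0.103
grasp_force: 59.8
```

Emit:
crank_tcp:
  segments: "0,0,0,0.016,0,0,0;0,0,0,0,0,0,0"

```text
time: 7.92
tool_pos: [0.536, -0.1938, 0.1243]
tool_rot: [0.0, -0.04, 0.999, -0.0]
contact_force: [-2.4, 1.3, 6.6]
gripper_width: 0.105
grasp_force: 60.6
```

Contact at slot 1, 6.6 N: rejected. I'll press slightly more to be sure, then lift and go to slot 2.

In the tool's units: 0.001 m is 0.016.

Emit:
crank_tcp:
  segments: "0,0,0,0.016,0,0,0;0,0,0,0,0,0,0"

```text
time: 8.18
tool_pos: [0.5361, -0.1939, 0.1243]
tool_rot: [0.0, -0.04, 0.999, -0.0]
contact_force: [-4.2, 2.0, 10.8]
gripper_width: 0.102
grasp_force: 61.2
```

Emit:
crank_tcp:
  segments: "0,0,0,-0.224,0,0,0;0,0,0,0,0,0,0;0,0,0.328,0,0,0,0;0,0,0,0,0,0,0;0,0,0,0,0,0,0"

```text
time: 8.8
tool_pos: [0.5337, -0.1727, 0.1353]
tool_rot: [-0.0, -0.04, 0.999, 0.0]
contact_force: [0.2, -0.5, -2.2]
gripper_width: 0.103
grasp_force: 59.4
```

```bash
python3 - <<'E'
from h import *
go([.5349,-.1728,.124],94.6)
E
```

```text
rot [ 0.0002 -0.0006  0.0002] trans [-0.0012 -0.0002  0.0113] heading now 94.61 pos [ 0.5337 -0.1727  0.1353] F [ 0.22 -0.54 -2.22] t 8.8 w 0.103
```

In the tool's units: 0.006 m is 0.096, 0.004 m is 0.064.

Emit:
crank_tcp:
  segments: "0,-0.016,0,0.096,0,0,0;0,0,0,0.064,0,0,0;0,0,0,0,0,0,0;0,0,0,0.016,0,0,0;0,0,0,0,0,0,0"

```text
time: 9.43
tool_pos: [0.535, -0.1732, 0.1249]
tool_rot: [0.0, -0.04, 0.999, -0.0]
contact_force: [-0.1, 0.2, -0.8]
gripper_width: 0.105
grasp_force: 59.4
```

Emit:
crank_tcp:
  segments: "0,0,0,0.016,0,0,0;0,0,0,0,0,0,0"

```text
time: 9.68
tool_pos: [0.5351, -0.1732, 0.1243]
tool_rot: [0.0, -0.04, 0.999, -0.0]
contact_force: [-0.5, 0.5, 0.5]
gripper_width: 0.107
grasp_force: 59.7
```

Emit:
crank_tcp:
  segments: "0,0,0,0.016,0,0,0;0,0,0,0,0,0,0"

```text
time: 9.93
tool_pos: [0.5353, -0.1733, 0.1242]
tool_rot: [0.0, -0.04, 0.999, -0.0]
contact_force: [-2.3, 0.7, 6.1]
gripper_width: 0.105
grasp_force: 60.6
```

Rejected by slot 2 as well, with contact at the same height. I'll press once more, then move to slot 3.

In the tool's units: 0.001 m is 0.016.

Emit:
crank_tcp:
  segments: "0,0,0,0.016,0,0,0;0,0,0,0,0,0,0"

```text
time: 10.18
tool_pos: [0.5355, -0.1734, 0.1242]
tool_rot: [0.0, -0.04, 0.999, -0.0]
contact_force: [-4.4, 2.0, 10.5]
gripper_width: 0.104
grasp_force: 61.2
```

Emit:
crank_tcp:
  segments: "0,0,0,-0.224,0,0,0;0,0,0,0,0,0,0;0,0,0.408,0,0,0,0;0,0,0,0,0,0,0;0,0,0,0,0,0,0"

```text
time: 10.8
tool_pos: [0.5328, -0.1479, 0.1355]
tool_rot: [-0.0, -0.04, 0.999, -0.0]
contact_force: [0.5, -0.2, -1.6]
gripper_width: 0.099
grasp_force: 59.4
```

```bash
python3 - <<'E'
from h import *
go([.5329,-.1474,.124],94.6)
im,d,P=cloud('wrist');np.savez('w3',im=im,d=d,P=P);save('pics/w3.png',im[120:480,120:520])
s=manip.state();M=rot(s['tool_rot']);P=P.reshape(-1,3)[d.ravel()>0];Q=(P-s['tool_pos'])@M
m=(Q[:,0]<.022)&(Q[:,0]>.004)&(abs(Q[:,1])<.014)&(Q[:,2]>.02)&(Q[:,2]<.034);print('plate y',np.percentile(Q[m,1],[1,99]).round(4))
m=(abs(Q[:,0])<.014)&(abs(Q[:,1])<.0065)&(Q[:,2]>-.014)&(Q[:,2]<-.004);print('tab top z',np.median(Q[m,2]).round(4))
m=(P[:,2]>.037)&(P[:,2]<.044)&(P[:,0]>.46)&(P[:,0]<.62)&(P[:,1]<-.06)&(P[:,1]>-.25)
print(cv2.minAreaRect((P[m,:2]*1000).astype(np.float32)))
E
```

```text
rot [-0.0003 -0.0003 -0.0003] trans [-0.0001  0.0005  0.0115] heading now 94.58 pos [ 0.5328 -0.1479  0.1355] F [ 0.54 -0.25 -1.56] t 10.8 w 0.099
plate y [-0.0078  0.0083]
tab top z -0.0078
((533.2083129882812, -151.6695556640625), (62.27676773071289, 112.51303100585938), 4.4151611328125)
```

View pics/w3.png

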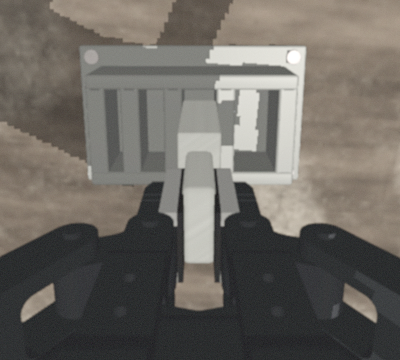

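The crop shows the plate above the third slot from the left (narrow end). I'll offer it gently.

In the tool's units: 0.006 m is 0.096, 0.0003 m is 0.0048.

Emit:
crank_tcp:
  segments: "0,0,0.0048,0.096,0,0,0;0,0,0,0.064,0,0,0;0,0,0,0,0,0,0;0,0,0,0.016,0,0,0;0,0,0,0,0,0,0"

```text
time: 11.48
tool_pos: [0.5329, -0.1474, 0.1249]
tool_rot: [0.0, -0.04, 0.999, -0.0]
contact_force: [0.3, 0.4, -1.1]
gripper_width: 0.109
grasp_force: 59.4
```

Emit:
crank_tcp:
  segments: "0,0,0,0.016,0,0,0;0,0,0,0,0,0,0"

```text
time: 11.72
tool_pos: [0.5329, -0.1474, 0.1238]
tool_rot: [-0.0, -0.04, 0.999, -0.0]
contact_force: [-0.9, 0.4, -1.0]
gripper_width: 0.101
grasp_force: 59.4
```

Emit:
crank_tcp:
  segments: "0,0,0,0.016,0,0,0;0,0,0,0,0,0,0"

```text
time: 11.98
tool_pos: [0.5328, -0.1474, 0.1227]
tool_rot: [-0.0, -0.04, 0.999, 0.0]
contact_force: [0.0, -0.4, -1.4]
gripper_width: 0.101
grasp_force: 59.4
```

Emit:
crank_tcp:
  segments: "0,0,0,0.016,0,0,0;0,0,0,0,0,0,0"

```text
time: 12.22
tool_pos: [0.5328, -0.1474, 0.1217]
tool_rot: [-0.0, -0.04, 0.999, 0.0]
contact_force: [0.6, 0.4, -2.3]
gripper_width: 0.104
grasp_force: 59.4
```

It is entering freely, so I'll continue down in small steps.

In the tool's units: 0.001 m is 0.016.

Emit:
crank_tcp:
  segments: "0,0,0,0.016,0,0,0;0,0,0,0.016,0,0,0;0,0,0,0.016,0,0,0;0,0,0,0,0,0,0"

```text
time: 12.72
tool_pos: [0.5328, -0.1473, 0.1186]
tool_rot: [-0.0, -0.04, 0.999, 0.0]
contact_force: [0.2, -0.1, -1.4]
gripper_width: 0.103
grasp_force: 59.4
```

Emit:
crank_tcp:
  segments: "0,0,0,0.032,0,0,0;0,0,0,0.032,0,0,0;0,0,0,0,0,0,0"

```text
time: 13.1
tool_pos: [0.5327, -0.1473, 0.1145]
tool_rot: [-0.0, -0.04, 0.999, 0.0]
contact_force: [-0.1, 0.1, -1.6]
gripper_width: 0.105
grasp_force: 59.4
```

In the tool's units: 0.003 m is 0.048.

Emit:
crank_tcp:
  segments: "0,0,0,0.048,0,0,0;0,0,0,0.048,0,0,0;0,0,0,0.048,0,0,0;0,0,0,0,0,0,0"

```text
time: 13.6
tool_pos: [0.5326, -0.1473, 0.1053]
tool_rot: [-0.0, -0.04, 0.999, 0.0]
contact_force: [0.4, -0.7, -1.7]
gripper_width: 0.104
grasp_force: 59.4
```

Emit:
crank_tcp:
  segments: "0,0,0,0.048,0,0,0;0,0,0,0.048,0,0,0;0,0,0,0.048,0,0,0;0,0,0,0.048,0,0,0;0,0,0,0,0,0,0"

```text
time: 14.22
tool_pos: [0.5326, -0.1473, 0.0934]
tool_rot: [-0.0, -0.04, 0.999, 0.0]
contact_force: [0.6, 0.1, -1.3]
gripper_width: 0.104
grasp_force: 59.4
```

Emit:
crank_tcp:
  segments: "0,0,0,0.032,0,0,0;0,0,0,0.016,0,0,0;0,0,0,0,0,0,0"

```text
time: 14.6
tool_pos: [0.5328, -0.1474, 0.0907]
tool_rot: [-0.0, -0.04, 0.999, 0.0]
contact_force: [-1.8, 0.4, -0.6]
gripper_width: 0.106
grasp_force: 59.4
```

In the tool's units: 0.001 m is 0.016.

Emit:
crank_tcp:
  segments: "0,0,0,0.016,0,0,0;0,0,0,0,0,0,0"

```text
time: 14.85
tool_pos: [0.5328, -0.1474, 0.0898]
tool_rot: [-0.0, -0.04, 0.999, 0.0]
contact_force: [-0.6, -0.0, -0.8]
gripper_width: 0.105
grasp_force: 59.4
```

Emit:
crank_tcp:
  segments: "0,0,0,0.016,0,0,0;0,0,0,0,0,0,0"

```text
time: 15.1
tool_pos: [0.5331, -0.1475, 0.0894]
tool_rot: [0.0, -0.04, 0.999, -0.0]
contact_force: [-1.6, 0.5, 2.0]
gripper_width: 0.105
grasp_force: 59.9
```

Emit:
crank_tcp:
  segments: "0,0,0,0.016,0,0,0;0,0,0,0,0,0,0"

```text
time: 15.35
tool_pos: [0.5332, -0.1475, 0.0893]
tool_rot: [0.0, -0.04, 0.999, -0.0]
contact_force: [-2.2, 2.0, 7.7]
gripper_width: 0.101
grasp_force: 60.8
```

Seated on the floor 35 mm below the lip contact, at 7.7 N. Now relax the preload, release and retreat.

Emit:
crank_tcp:
  segments: "0,0,0,-0.016,0,0,0;0,0,0,0,0,0,0;0.5,0,0,0,0,0,0;0.5,0,0,0,0,0,0;0.5,0,0,0,0,0,0"

```text
time: 15.98
tool_pos: [0.5328, -0.1474, 0.0885]
tool_rot: [-0.0, -0.04, 0.999, 0.0]
contact_force: [0.8, 1.2, 0.0]
gripper_width: 0.505
grasp_force: 0.0
```

Emit:
crank_tcp:
  segments: "0.6,0,0,0,0,0,0;0.6,0,0,-0.32,0,0,0;0.6,0,0,-0.8,0,0,0;0.6,0,0,-0.8,0,0,0;0.6,0.64,0,-0.48,0,0,0"

```text
time: 16.6
tool_pos: [0.4949, -0.1512, 0.2444]
tool_rot: [0.003, -0.041, 0.999, -0.002]
contact_force: [0.3, -0.4, -0.2]
gripper_width: 0.596
grasp_force: 0.0
```

Emit:
crank_tcp:
  segments: "0.6,0,0,0,0,0,0;0.6,0,0,0,0,0,0"

```text
time: 16.85
tool_pos: [0.4931, -0.1505, 0.2392]
tool_rot: [0.0, -0.04, 0.999, -0.0]
contact_force: [-1.1, 0.0, 0.0]
gripper_width: 0.603
grasp_force: 0.0
```

```bash
python3 - <<'E'
from h import *
s=manip.state();print(s['tool_pos'].round(3),s['contact_force'].round(1))
im,d,P=cloud('wrist');save('pics/w4.png',im);P=P.reshape(-1,3)[d.ravel()>0];x,y,z=P.T
for n,lo,hi in [('tab',.088,.105),('shoulder',.058,.07)]:
    m=(abs(x-.533)<.035)&(abs(y+.1475)<.03)&(z>lo)&(z<hi)
    print(n,m.sum(),cv2.minAreaRect((P[m,:2]*1000).astype(np.float32)),np.median(z[m]).round(4))
E
```

```text
[ 0.493 -0.151  0.239] [-1.1  0.   0. ]
tab 576 ((532.8005981445312, -146.95388793945312), (26.11115074157715, 9.4867525100708), 4.556981086730957) 0.0971
shoulder 579 ((532.779541015625, -147.2960205078125), (39.90580749511719, 15.979595184326172), 4.668717861175537) 0.0633
```

View pics/w4.png

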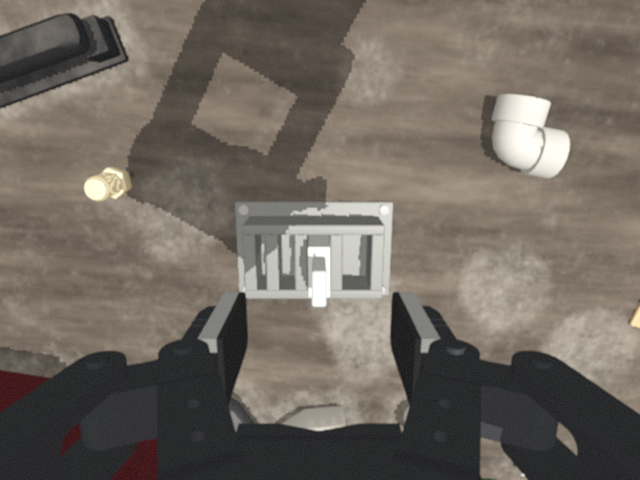

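The picture shows the plate upright in slot 3 at (319,275), its top at 0.097 m as expected when fully home. The gripper is clear, and the nipple (108,184) and elbow (530,137) are undisturbed.

```bash
python3 -c "
from plant import manip
print(manip.job_done())"
```

```text
the job is handed in; nothing more can be done
None
```

The front plate, measured at about 16 mm thick, was rejected by slots 1 and 2 (pressed to about 11 N each) and went into slot 3, where it stands upright, fully home and released; I handed the job in at about 17 s, and no verdict was returned.

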